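# Pack the thread caddy and leave the empty cores

### The arm

A 6-joint arm with a two-finger parallel gripper is mounted at the origin on the work surface. World frame = base frame: x ahead of the robot, y to its left, z up, the work surface at z = 0. Lengths are in m, angles in rad, forces in N, time in s.
With the tool pointing down it reaches from about 0.35 to 0.975 m from the base axis. Payload 7.1 kg.
Tool frame: the origin (TCP) lies between the finger pads, 19 mm behind the fingertips; this is the grasp point; z points along the fingers, y is the line along which they close (so a half turn about z gives the same grasp; the last joint's range is limited). The gripper opens to 88 mm and grips with 3 to 60 N. Pads are 20 mm wide; open, the fingers measure 115 mm over their backs; the gripper's body (75 mm by 178 mm) begins 61 mm behind the grasp point.
Start: joints at [-0.019, 0.423, 1.63, -0, 1.089, -0.019], TCP at [0.625, 0, 0.241] pointing down, gripper open.
Joint ranges: [-3, 3], [-0.9, 2.11], [0.09, 2.58], [-1.31, 4.45], [0.11, 2.69], [-2.54, 2.54]. Speed limits (rad/s): [2.39, 2.39, 3.01, 3.14, 3.14, 3.14].

### API

Orientations are given as a unit quaternion [w, x, y, z].
In Python, from station import move_pose, movel, movej, command_gripper, wait, inverse_kinematics, read_camera, camera_info, MotionError, job_done, get_time, get_joint_pos, get_qvel, get_effort, get_tcp_pos, get_ee_rot, get_ft_force, get_ft_torque, get_grip_width, get_finger_force gives the robot as it stands. Calls block until the motion is done:
- move_pose(position, orientation): joint-space move of the TCP to a pose.
- movel(position, frame=None, v=0.15, until_force=None): straight line of the TCP; frame=None keeps the orientation; v is the mean speed in m/s. With until_force (N) it stops when the force on the tool has changed by that much, and returns True; else False.
- movej(angles): joint-space move.
- command_gripper(opening): opening from 0.0 (shut) to 1.0 (fully open); the grip force is fixed at half the most; returns when the fingers have stopped.
- wait(seconds).
- inverse_kinematics(position, orientation): joint angles nearest the present ones, or None.
- read_camera(name): name is "scene" or "side" or "wrist"; returns the picture (480x640x3 uint8, red, green, blue); there is no depth.
- camera_info(name): a dict with "intrinsics" (3x3 intrinsics, pixels), "dist" ([k1, k2, p1, p2, k3] as OpenCV has them; the pictures are not rectified), "T" (4x4, takes a point from camera to world coordinates); the wrist camera has in their place "tool_from_camera" (4x4, takes a point from camera to tool coordinates, whose origin is the TCP and whose axes are the flange's). Camera axes: x right, y up, looking along -z (the intrinsics and any distortion apply to the point x, -y, -z); pixel columns grow to the right and rows downward; lengths in m; the calibration is good to about 2 mm. A picture is of the moment at which its call begins: read the wrist's pose just before it. camera_info takes no time and is no camera call.
A pose or a line that the arm cannot do raises MotionError and nothing moves.
- job_done(): hands the job in; it is judged then, once.
Readings, each from a call of its own:
- get_time(): time.
- get_joint_pos(): joint angles.
- get_qvel(): joint speeds.
- get_effort(): joint torques, N m.
- get_tcp_pos(): TCP position.
- get_ee_rot(): TCP orientation.
- get_ft_force(): force on the tool from outside, world axes, zero at the start.
- get_ft_torque(): the same for the moment, N m.
- get_grip_width(): opening from 0.0 (shut) to 1.0 (fully open).
- get_finger_force(): force on a finger pad.
Only numpy, scipy, OpenCV 4.12 (cv2) and the standard library are available. Lean on these libraries where they do the work, as an engineer would, in place of code of your own. Each camera call takes 0.05 s, during which the arm holds its last target. There are 200 camera calls.

### The job

Pack the thread caddy for the next sewing job: stand each of the four wound packages of thread upright on the floor of its own well, the one with the widest base in the largest well, the next widest in the next largest, and so on down to the smallest. Leave the two empty cores (bare grey plastic, no thread) standing where they are.

Things in the scene. Friction and masses are not known exactly. Their poses are not given: they have to be found in the camera images.
- cheese: Fat, squat drum of ecru thread: plain cylinder 64 mm across and 50 mm high, a small grey core with a dark hole in its top. Starts upright on the table. Origin: centre of underside, z up; yaw is irrelevant. About 120 g (80 to 170); a grip of 20 N holds it. Belongs in the largest well.
- cone: Cone of ecru thread: 50 mm across at the base, tapering evenly to 40 mm at 64 mm height; above that a bare grey core tip 20 mm across up to 76 mm. Starts upright on the table. Origin: centre of underside, z up; yaw is irrelevant. About 100 g (70 to 140); a grip of 20 N holds it, best 45 to 52 mm up. Belongs in the second largest well.
- tube: Slim tall spool of ecru thread: grey foot disc 38 mm across and 4 mm thick, thread 30 mm across from 4 to 68 mm height, bare grey tip 14 mm across up to 76 mm. Starts upright on the table. Origin: centre of underside, z up; yaw is irrelevant. About 60 g (40 to 85); a grip of 20 N holds it. Belongs in the third largest well.
- reel: Small short reel of ecru thread: plain cylinder 28 mm across and 46 mm high with thin grey ends of the same width. Starts upright on the table. Origin: centre of underside, z up; yaw is irrelevant. About 30 g (20 to 42); a grip of 20 N holds it. Belongs in the smallest well. With the TCP 40 mm above its base the fingertips clear the well's rim.
- bare_cone: Empty cone core, like the cone of thread but bare: 44 mm across at the base tapering to 20 mm at the top, 76 mm high. Made of bare grey plastic with no thread on it; stands upright. Belongs nowhere: to be left standing where it is. Origin: centre of its underside. 40 g, easily knocked over.
- bare_tube: Empty spool core, like the slim spool but bare: foot disc 38 mm across and 4 mm thick, stem 14 mm across, 76 mm high in all. Made of bare grey plastic with no thread on it; stands upright. Belongs nowhere: to be left standing where it is. Origin: centre of its underside. 40 g, easily knocked over.
- well_xl: The largest of four square open dark grey plastic wells, 2 by 2 (centres 115 mm apart) in a flat wooden caddy: inside 84 x 84 mm, walls 4 mm. Origin: centre of underside, 6 mm above the table; x, y along its walls, z up; inner floor 4 mm, rim 18 mm above origin. Fixed. Which well is at which corner, and the caddy's place and yaw (up to 0.35), vary.
- well_l: The second largest of four square open dark grey plastic wells, 2 by 2 (centres 115 mm apart) in a flat wooden caddy: inside 68 x 68 mm, walls 4 mm. Origin: centre of underside, 6 mm above the table; x, y along its walls, z up; inner floor 4 mm, rim 18 mm above origin. Fixed. Which well is at which corner, and the caddy's place and yaw (up to 0.35), vary.
- well_m: The third largest of four square open dark grey plastic wells, 2 by 2 (centres 115 mm apart) in a flat wooden caddy: inside 56 x 56 mm, walls 4 mm. Origin: centre of underside, 6 mm above the table; x, y along its walls, z up; inner floor 4 mm, rim 18 mm above origin. Fixed. Which well is at which corner, and the caddy's place and yaw (up to 0.35), vary.
- well_s: The smallest of four square open dark grey plastic wells, 2 by 2 (centres 115 mm apart) in a flat wooden caddy: inside 46 x 46 mm, walls 4 mm. Origin: centre of underside, 6 mm above the table; x, y along its walls, z up; inner floor 4 mm, rim 18 mm above origin. Fixed. Which well is at which corner, and the caddy's place and yaw (up to 0.35), vary.
There are look-alikes about, which are no part of the job. What is shaped like the cheese but green is not meant. What is shaped like the cone but purple or red is not meant.

How it is judged:
At the end, for the whole second after the job is handed in: Each of the four thread packages stands upright (within 0.12 rad) on the floor of its own well (underside less than 8 mm above the well's underside, axes within 18 mm of each other), at rest; both empty cores are upright, at rest and within 30 mm of where they began (horizontal distance between cheese and well_xl below 0.018 m and z of cheese in the frame of well_xl between 0 and 0.008 m and angle between each of cheese, cone, tube, reel, bare_cone, bare_tube's own z axis and vertical below 0.12 rad and linear speed of each of cheese, cone, tube, reel, bare_cone, bare_tube below 0.02 m/s and angular speed of each of cheese, cone, tube, reel below 0.2 rad/s and horizontal distance between cone and well_l below 0.018 m and z of cone in the frame of well_l between 0 and 0.008 m and horizontal distance between tube and well_m below 0.018 m and z of tube in the frame of well_m between 0 and 0.008 m and horizontal distance between reel and well_s below 0.018 m and z of reel in the frame of well_s between 0 and 0.008 m and distance of each of bare_cone, bare_tube from where it was at the start of the episode below 0.03 m); the robot touches nothing.
It fails at once if an empty core is knocked over (angle between any of bare_cone, bare_tube's own z axis and vertical above 0.6 rad).
It also fails if it takes over 128 s, if anything falls off the work surface, if the arm or the gripper's body presses on something with over 40 N, if the wrist force passes 120 N, or if a joint passes its speed limit or range.

## Working session

There is one attempt and no reset: what is moved stays moved. The work goes in short steps, each a Python script; the robot and the scene stay as the last script left them, time stands still between calls to the robot, and variables do not carry over. Pictures are saved under pics/ and viewed, at most 14 in all, crops included, and the job is handed in when it is done.

```bash
mkdir -p pics; ls
python3 - <<'E'
from station import *
import cv2
for n in ("scene","side","wrist"):
    cv2.imwrite(f"pics/{n}0.png",read_camera(n)[:,:,::-1]); i=camera_info(n); print(n,{k:__import__('numpy').round(v,4).tolist() for k,v in i.items()})
print(get_time(),get_tcp_pos(),get_ee_rot())
E
```

```text
pics
scene {'intrinsics': [[588.7605, 0.0, 325.5441], [0.0, 588.7605, 230.2789], [0.0, 0.0, 1.0]], 'dist': [-0.0748, 0.0, 0.0, 0.0, 0.0], 'T': [[-0.57, -0.7009, 0.4288, 1.1053], [0.8216, -0.4817, 0.3048, 0.494], [-0.0071, 0.526, 0.8504, 1.1583], [0.0, 0.0, 0.0, 1.0]]}
side {'intrinsics': [[466.3464, 0.0, 324.5505], [0.0, 466.3464, 241.6813], [0.0, 0.0, 1.0]], 'dist': [-0.0777, 0.0, 0.0, 0.0, 0.0], 'T': [[-0.9309, 0.2852, -0.2282, 0.344], [-0.3651, -0.7069, 0.6058, 0.5919], [0.0114, 0.6472, 0.7622, 0.7121], [0.0, 0.0, 0.0, 1.0]]}
wrist {'intrinsics': [[423.6095, 0.0, 317.4697], [0.0, 423.6095, 243.2305], [0.0, 0.0, 1.0]], 'dist': [-0.0262, 0.0, 0.0, 0.0, 0.0], 'tool_from_camera': [[-0.0005, 0.9533, 0.3021, 0.0822], [1.0, 0.0008, -0.0009, 0.0002], [-0.0011, 0.3021, -0.9533, -0.1426], [0.0, 0.0, 0.0, 1.0]]}
0.15 [6.24609516e-01 2.68548540e-05 2.40799177e-01] [-4.05209781e-04  7.07121501e-01  7.07091834e-01 -3.96789382e-04]
```

View pics/scene0.png

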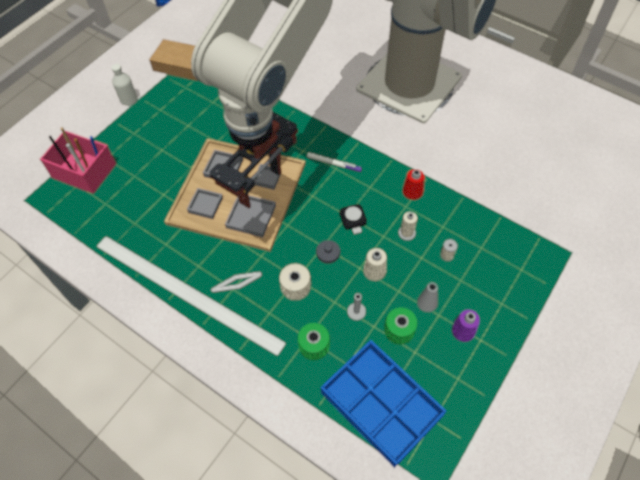

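View pics/side0.png

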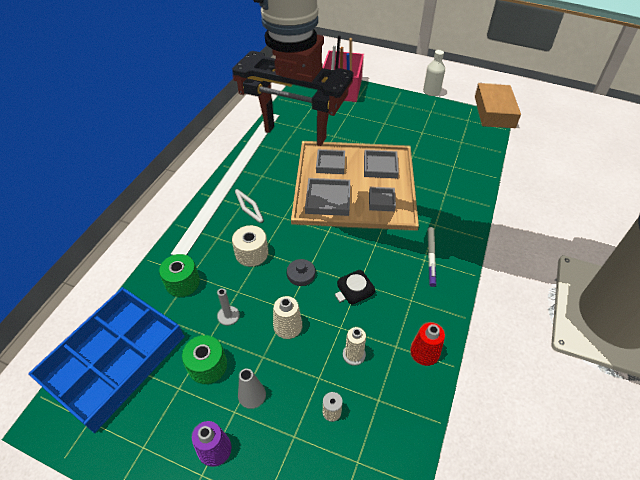

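The scene view shows the candidates below; the matching side pixels are in brackets.
- **Ecru packages:** cheese (295,281) [250,245], cone (375,264) [287,317], tube (409,226) [355,345], reel (449,250) [332,406].
- **Could be confused with them:** green drums (313,340) and (401,325), purple cone (466,325), red cone (414,184), bare cone (430,296), bare tube (357,306), dark disc (328,251).

By the description I choose the four ecru ones. The wells are at about [328,197], [381,164], [331,161] and [382,199] in the side view.

Run:
```python
import cv2
a=cv2.imread("pics/scene0.png")[170:350,260:500]; b=cv2.imread("pics/side0.png")
cv2.imwrite("pics/c1.png",cv2.resize(a,None,fx=3.3,fy=3.3,interpolation=3))
cv2.imwrite("pics/c2.png",cv2.resize(b[220:440,180:460],None,fx=2.7,fy=2.7,interpolation=3))
cv2.imwrite("pics/c3.png",cv2.resize(b[135:235,285:425],None,fx=5,fy=5,interpolation=3))
```

```text
(no output)
```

View pics/c1.png

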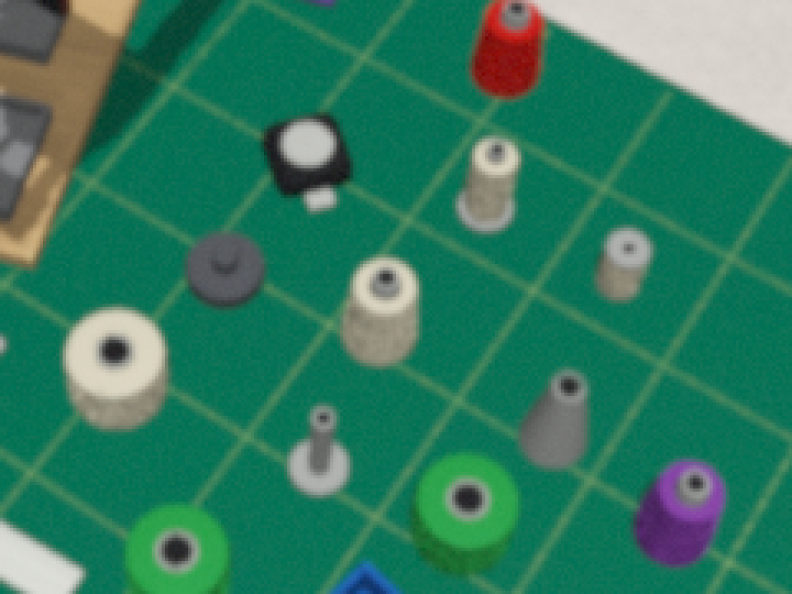

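View pics/c2.png

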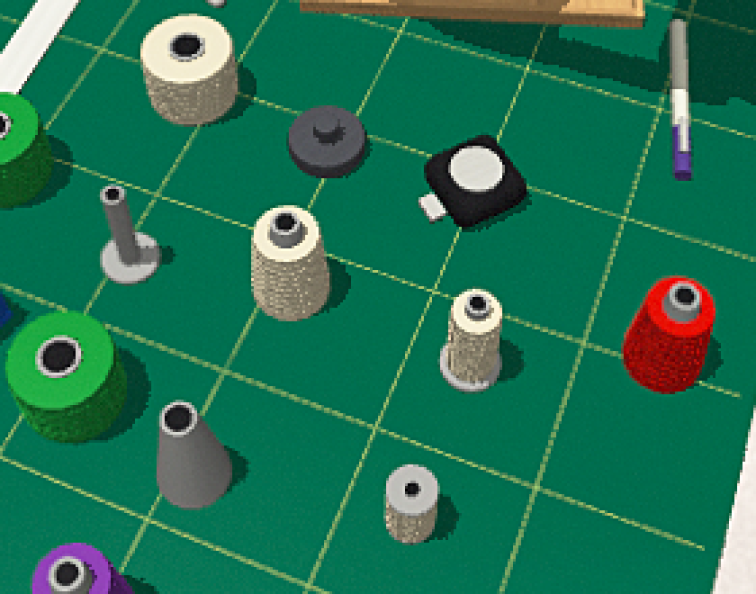

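View pics/c3.png

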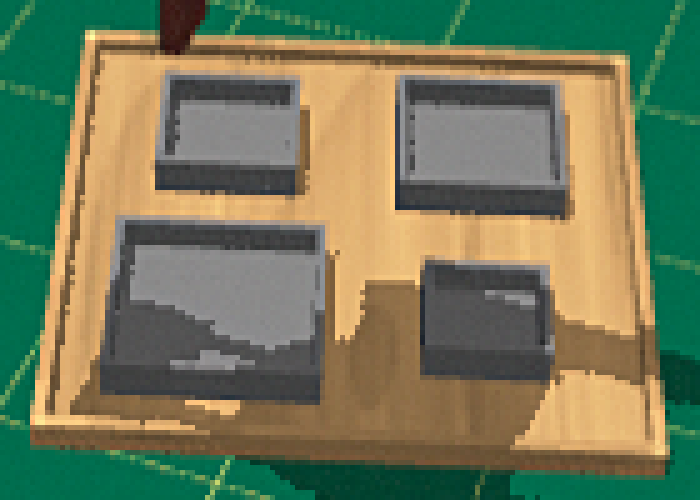

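The crops confirm the four ecru packages, and the cores and decoys are told apart clearly. In the side view, XL is front-left, L back-right, M back-left and S front-right.

```bash
cat > h.py <<'E'
from station import *
import numpy as np, cv2
from scipy.spatial.transform import Rotation as R
from scipy.optimize import least_squares
def camT(n):
    i=camera_info(n)
    if n!="wrist": return i,np.array(i["T"])
    q=get_ee_rot(); T=np.eye(4); T[:3,:3]=R.from_quat(q,scalar_first=True).as_matrix(); T[:3,3]=get_tcp_pos()
    return i,T@np.array(i["tool_from_camera"])
def ray(iT,uv):
    i,T=iT; p=cv2.undistortPoints(np.float64([[uv]]),np.array(i["intrinsics"]),np.array(i["dist"]))[0,0]
    d=T[:3,:3]@[p[0],-p[1],-1]; return T[:3,3],d/np.linalg.norm(d)
def atz(iT,uv,z): o,d=ray(iT,uv); return o+d*(z-o[2])/d[2]
def tri(rays):
    A=sum(np.eye(3)-np.outer(d,d) for o,d in rays); b=sum((np.eye(3)-np.outer(d,d))@o for o,d in rays)
    p=np.linalg.solve(A,b); return p,max(np.linalg.norm(np.cross(p-o,d)) for o,d in rays)
def proj(iT,P):
    i,T=iT; c=(np.asarray(P)-T[:3,3])@T[:3,:3]; c=c*[1,-1,-1]
    return cv2.projectPoints(c.reshape(-1,1,3),np.zeros(3),np.zeros(3),np.array(i["intrinsics"]),np.array(i["dist"]))[0][:,0]
OUT=dict(XL=.092,L=.076,M=.064,S=.054)
E
python3 - <<'E'
from h import *
sc,sd=camT("scene"),camT("side")
c1={"cheese":(115,350),"cone":(385,280),"tube":(496,153),"reel":(628,248),"bare_cone":(569,384),"bare_tube":(322,419),"greenA":(468,499),"red":(517,9),"purple":(695,484)}
c2={"cheese":(187,46),"cone":(285,223),"tube":(477,304),"reel":(412,489),"bare_cone":(179,418),"bare_tube":(112,195),"greenA":(59,357),"red":(684,297),"purple":(68,574)}
for k in c1:
    a=(np.array(c1[k])+.5)/3.3-.5+[260,170]; b=(np.array(c2[k])+.5)/2.7-.5+[180,220]
    p,e=tri([ray(sc,a),ray(sd,b)]); print(k,p.round(4),"res",round(e,4))
W=dict(M=[(165,73),(300,78),(296,165),(156,162)],L=[(398,76),(560,82),(567,185),(396,181)],XL=[(117,217),(325,226),(320,377),(102,365)],S=[(423,261),(549,266),(552,352),(421,349)])
for k,v in W.items():
    P=np.array([atz(sd,(np.array(u)+.5)/5-.5+[285,135],.024) for u in v])
    print(k,P.mean(0).round(4),[round(np.linalg.norm(P[j]-P[j-1]),4) for j in range(4)], "yaw",np.round(np.arctan2(*(P[1]-P[0])[1::-1]),3))
E
```

```text
cheese [0.6775 0.1082 0.0517] res 0.0005
cone [0.5472 0.228  0.0736] res 0.0001
tube [0.4224 0.237  0.0729] res 0.0001
reel [0.4212 0.3421 0.046 ] res 0.0007
bare_cone [0.5473 0.3632 0.077 ] res 0.001
bare_tube [0.6528 0.2492 0.0749] res 0.0007
greenA [0.6373 0.3471 0.0509] res 0.0006
red [0.3119 0.1893 0.075 ] res 0.0005
purple [0.5613 0.4585 0.0745] res 0.0004
M [ 0.6289 -0.1931  0.024 ] [np.float64(0.0636), np.float64(0.0631), np.float64(0.062), np.float64(0.0629)] yaw -2.811
L [ 0.5199 -0.2294  0.024 ] [np.float64(0.0746), np.float64(0.0759), np.float64(0.073), np.float64(0.0765)] yaw -2.806
XL [ 0.5927 -0.0829  0.024 ] [np.float64(0.091), np.float64(0.0912), np.float64(0.0923), np.float64(0.09)] yaw -2.819
S [ 0.4838 -0.1192  0.024 ] [np.float64(0.0538), np.float64(0.0544), np.float64(0.0525), np.float64(0.0547)] yaw -2.81
```

Run:
```python
from h import *
import json
q=[0,.70711,.70711,0]
rec={}
for n,p in (("obj",[.52,.27,.33]),("cad",[.556,-.10,.28])):
    move_pose(p,q); wait(.2); iT=camT("wrist"); rec[n]=iT[1].tolist(); im=read_camera("wrist")
    cv2.imwrite(f"pics/w_{n}.png",im[:,:,::-1])
json.dump(rec,open("rec.json","w")); print(get_time())
```

```text
3.2083
```

View pics/w_obj.png

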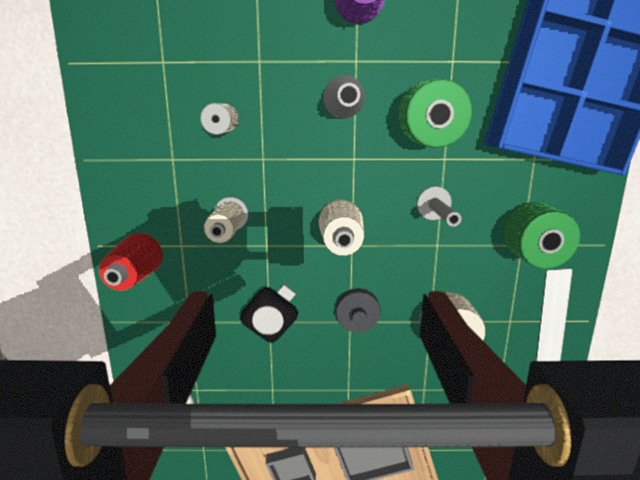

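View pics/w_cad.png

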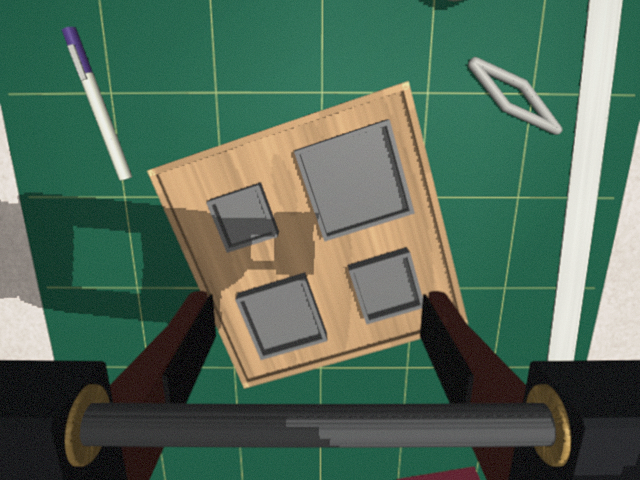

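The wrist views show:
- **Objects:** reel hole (215,119), tube tip (217,230), cone (344,239), bare cone (349,94), bare tube (454,219). The cheese is partly behind a finger at about (465,325).
- **Wells:** XL centred at about (355,180), S (244,217), L (283,315), M (388,285).

Run:
```python
from h import *
import json
rec=json.load(open("rec.json")); ci=camera_info("wrist"); wo,wc=(ci,np.array(rec["obj"])),(ci,np.array(rec["cad"]))
sc,sd=camT("scene"),camT("side")
c1={"cone":(385,280),"tube":(496,153),"reel":(628,248),"bare_cone":(569,384),"bare_tube":(322,419)}
c2={"cone":(285,223),"tube":(477,304),"reel":(412,489),"bare_cone":(179,418),"bare_tube":(112,195)}
c3={"cone":(344,239),"tube":(217,230),"reel":(215,119),"bare_cone":(349,94),"bare_tube":(454,219)}
for k in c1:
    a=(np.array(c1[k])+.5)/3.3-.5+[260,170]; b=(np.array(c2[k])+.5)/2.7-.5+[180,220]
    p,e=tri([ray(sc,a),ray(sd,b),ray(wo,c3[k])]); print(k,p.round(4),"res",round(e,4))
def mid(v):
    l=[np.cross([*v[i],1],[*v[i+2],1]) for i in (0,1)]; x=np.cross(*l); return x[:2]/x[2]
S=dict(M=[(165,73),(300,78),(296,165),(156,162)],L=[(398,76),(560,82),(567,185),(396,181)],XL=[(117,217),(325,226),(320,377),(102,365)],S=[(423,261),(549,266),(552,352),(421,349)])
Wr=dict(XL=[(294,151),(387,120),(413,211),(326,239)],S=[(208,200),(263,183),(277,235),(230,250)],L=[(236,291),(306,273),(327,337),(262,358)],M=[(346,265),(409,248),(425,303),(370,322)])
for k in S:
    a=(mid(np.float64(S[k]))+.5)/5-.5+[285,135]; p,e=tri([ray(sd,a),ray(wc,mid(Wr[k]))]); print(k,p.round(4),round(e,4), atz(wc,mid(Wr[k]),.024).round(4))
```

```text
cone [0.5471 0.2283 0.0736] res 0.0007
tube [0.4224 0.2375 0.0731] res 0.0008
reel [0.4214 0.3422 0.0461] res 0.0009
bare_cone [0.5479 0.3635 0.0777] res 0.0013
bare_tube [0.6529 0.2493 0.075 ] res 0.0008
M [ 0.6278 -0.1868  0.0293] 0.0015 [ 0.6302 -0.1886  0.024 ]
L [ 0.5203 -0.2209  0.0296] 0.0028 [ 0.5222 -0.2222  0.024 ]
XL [ 0.5927 -0.0823  0.0242] 0.0001 [ 0.5926 -0.0824  0.024 ]
S [ 0.4852 -0.1196  0.0226] 0.0017 [ 0.4869 -0.1185  0.024 ]
```

L and M disagree by about 5 mm in the wrist view, because my corner picks there are soft. The side view's rim corners fit the 115 mm grid to 1 mm, so I use those. The rim height of about 24 mm is confirmed by XL and S.

```bash
cat >> h.py <<'E'
Q=[0,.70711,.70711,0]
OBJ=dict(cheese=(.6775,.1082,.040),cone=(.5471,.2282,.048),tube=(.4224,.2374,.045),reel=(.4213,.3422,.040))
WELL=dict(cheese=(.5927,-.0829),cone=(.5200,-.2294),tube=(.6289,-.1931),reel=(.4838,-.1192))
def run(k):
    x,y,h=OBJ[k]; wx,wy=WELL[k]
    command_gripper(1.0)
    move_pose([x,y,h+.10],Q); movel([x,y,h],v=.1); command_gripper(0.0)
    w=get_grip_width()*88; print(k,"grip mm",round(w,1),"force",get_finger_force())
    if w<10: raise SystemExit("missed")
    movel([x,y,h+.13],v=.2); print("held mm",round(get_grip_width()*88,1))
    move_pose([wx,wy,h+.12],Q); movel([wx,wy,h+.022],v=.15); wait(.2)
    hit=movel([wx,wy,h+.008],v=.03,until_force=3); z=get_tcp_pos()[2]; print("contact",hit,"base z",round(z-h,4))
    command_gripper(min(1,(w+24)/88)); movel([wx,wy,h+.12],v=.2); print("t",get_time())
E
python3 - <<'E'
from h import *
run("cheese"); move_pose([.556,-.10,.28],Q); wait(.2)
cv2.imwrite("pics/w2.png",read_camera("wrist")[:,:,::-1])
E
```

```text
cheese grip mm 63.6 force 30.000494420528412
held mm 63.3
contact True base z 0.0099
t 10.5083
```

View pics/w2.png

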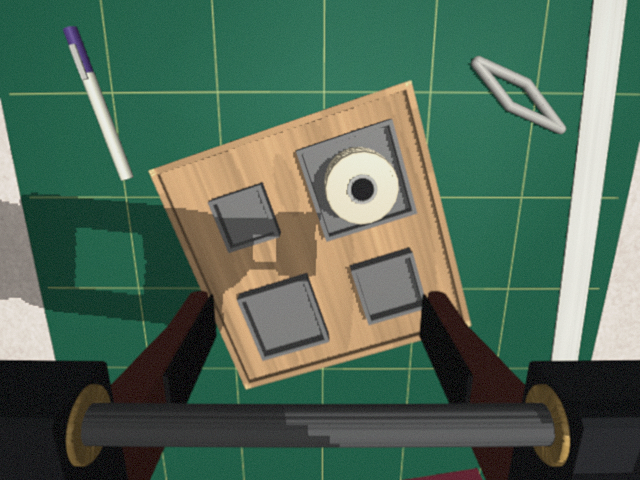

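The cheese sits in XL with its top at (362,189); floor contact came at 9.9 mm, as expected. Next are the other three.

Run:
```python
from h import *
for k in ("cone","tube","reel"): run(k)
move_pose([.45,.15,.3],Q); wait(.3)
cv2.imwrite("pics/s3.png",cv2.resize(read_camera("side")[100:460,150:450],None,fx=1.66,fy=1.66)[:,:,::-1])
```

```text
cone grip mm 43.9 force 29.92943476885557
held mm 43.8
contact True base z 0.0095
t 19.9833
tube grip mm 29.6 force 29.998863637447357
held mm 30.1
contact True base z 0.0096
t 29.5833
reel grip mm 27.3 force 29.999712109565735
held mm 27.4
contact True base z 0.0096
t 39.675
```

View pics/s3.png

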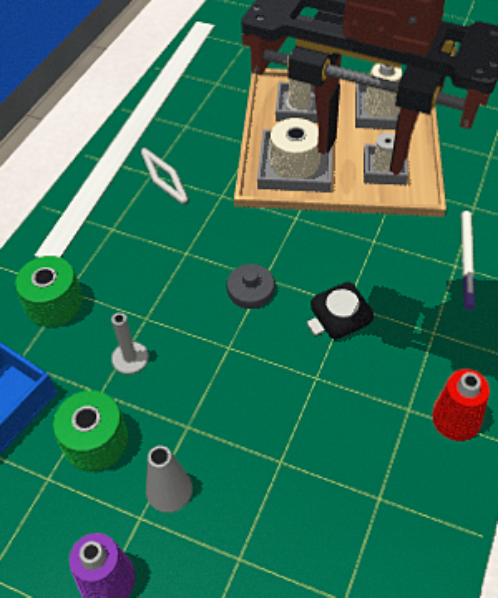

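The bare cores still stand where they were, at (168,480) and (125,345) in this crop. The gripper hides part of the caddy, so I'll look once more from above it.

Run:
```python
from h import *
move_pose([.556,-.06,.3],Q); wait(.3)
cv2.imwrite("pics/w4.png",read_camera("wrist")[:,:,::-1])
```

```text
(no output)
```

View pics/w4.png

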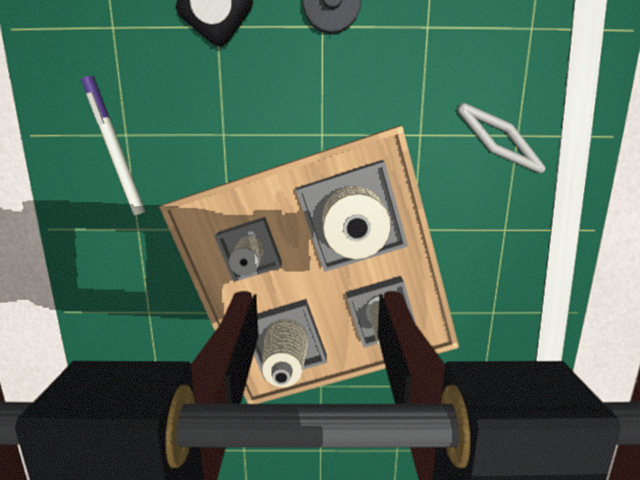

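All four stand in their wells: cheese (357,228), reel (245,260), cone (281,370), and the tube's foot at (372,310) in M. I'm handing in.

```bash
python3 -c "
from station import *
wait(.5); print(job_done(), get_time())"
```

```text
the job is handed in; nothing more can be done
the job is handed in; nothing more can be done
```

The job is handed in: pictures show all four thread packages in their own wells (floor contact felt each time) and both empty cores still standing in place; the judge's verdict wasn't shown.

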